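Lock the gourd carving stand with its index pin

TASK

Take the red-handled index pin from the wooden rack and set it into the hole in the carving stand's aluminium plate until its tip rests on the foot beneath. Then, pressing only lightly, swing the stand clockwise (seen from above) so that its tip slides on the foot until it drops into the hidden index hole; leave the pin fully home, collar on the plate, and let go. Never lean hard on the pin, and leave the other two tools in the rack, the small gourd, the cup and the jar where they are.

Things in the scene. Friction and masses are not known exactly. Their poses are not given: they have to be found in the camera images.
- pin: Steel index pin, standing in one of the three holes of the rack at the start. Round red handle 19 mm across, from 5 to 47 mm above the origin; steel collar 26 mm across, from 0 to 5 mm; shank 10 mm across, 31 mm long below the collar, its last 4 mm tapering to 5 mm at the tip. Origin: centre of the collar's underside; z runs up the handle. 90 g.
- pin_tip (a point): Point of the pin's tip, on its axis 31 mm below pin's origin.
- bush (a point): Centre of the mouth of the 12 mm hole (the bush; mouth chamfered by 3 mm) through the stand's aluminium plate, at the plate's top face, 55 mm above the table. Its x axis points radially away from the stand's axis, 105 mm off; z up. The plate turns with the stand; it is 12 mm thick, 54 mm radially by 130 mm across. When the pin is home its origin lies at this height; tip resting on the foot: 16 mm higher.
- foot: Round dark foot of the stand, 300 mm across; does not turn. Its flat top, 40 mm above the table, lies 3 mm below the plate. In it is one index hole, 13 mm across, 28 mm deep, 2 mm chamfer, on the bush's 105 mm circle, hidden by the plate: 0.12 to 0.50 rad (12 to 53 mm of arc) clockwise, seen from above, from the bush at the start. Origin: centre of its underside; its yaw tells nothing.
- stand_axis (a point): Point on the vertical axis about which the stand (hub, carved gourd 94 mm across, aluminium plate) turns, 55 mm above the table. Its x axis points to the bush. The stand turns stiffly (0.12 N m, 1 to 2 N at the bush) and stays where left; a stop lies 0.25 rad clockwise beyond the index hole. The gourd stands on the axis, up to 236 mm above the table.
- rack: Light wooden block 60 x 190 x 34 mm, fixed, with three holes 13 mm across in a row along its y axis, 62 mm apart, the middle one at its centre. They hold the pin and two hand tools, in any order. Origin: centre of its underside.
- burnisher: Burnishing tool with a wooden handle 25 mm across, standing in the rack, 56 mm above it; not needed. Origin: on its axis at the rack's top face.
- scribe: Scribe with a black handle 20 mm across and pointed end, standing in the rack, 66 mm above it; not needed. Origin: on its axis at the rack's top face.
- small_gourd: Small finished gourd on a wooden foot, 57 mm across, 107 mm tall; stands on the table. Origin: centre of its underside.
- stain_jar: Amber jar with black cap, 52 mm across, 65 mm tall, on the table. Origin: centre of its underside.
- water_cup: Blue ceramic cup, 70 mm across, 75 mm tall, on the table. Origin: centre of its underside.
Mind the look-alikes: they are no part of the job. Leave any purple or white look-alike of the pin alone.

How it is judged:
On the way, in this order (a step that is already met when the one before it is completed fails the run):
1. the pin is lifted out of the rack (height (world z) of pin_tip above 0.05 m), for 0.1 s.
2. the pin stands in the plate's hole with its tip on the foot, not yet in the index hole (horizontal distance between pin and bush below 0.005 m and angle between pin's own z axis and vertical below 0.15 rad and height (world z) of pin_tip between 0.036 and 0.043 m), for 0.2 s.
3. the pin has dropped into the index hole, collar on the plate (horizontal distance between pin and bush below 0.004 m and height (world z) of pin_tip below 0.028 m), for 0.2 s.
At the end, for the whole second after the job is handed in: The pin stands upright (within 0.1 rad) in the plate's hole (within 4 mm) with its collar on the plate (within 3 mm), its tip in the hidden index hole at least 12 mm below the foot's top face, at rest and released (all of step 3 and z of pin in the frame of bush below 0.003 m and angle between pin's own z axis and vertical below 0.1 rad and linear speed of pin below 0.02 m/s and contact force between pin and the fingers below 0.1 N); the robot touches nothing.
It fails at once if the pin is forced against the stand (foot or plate) with more than 25 N (contact force between pin and foot above 25 N).
It fails at once if another tool, the small gourd, the jar or the cup is moved by more than 30 mm (distance of any of burnisher, scribe, small_gourd, stain_jar, water_cup from where it was at the start of the episode above 0.03 m).
It also fails if it takes over 72 s, if anything falls off the work surface, if the arm or the gripper's body presses on something with over 40 N, if the wrist force passes 120 N, or if a joint passes its speed limit or range.

ROBOT

A 6-joint arm with a two-finger parallel gripper is mounted at the origin on the work surface. World frame = base frame: x ahead of the robot, y to its left, z up, the work surface at z = 0. Lengths are in m, angles in rad, forces in N, time in s.
With the tool pointing down it reaches from about 0.325 to 0.775 m from the base axis. Payload 5.5 kg.
Tool frame: the origin (TCP) lies at the very end of the fingers, on their centre line; the grasp point (between the pads) lies 19 mm behind it; y points along the fingers, x is the direction in which the jaws open and shut, and the axes are right-handed (so a half turn about y gives the same grasp; the last joint's range is limited). The gripper opens to 85 mm and grips with 20 to 120 N. Pads are 22 mm wide; open, the fingers measure 114 mm over their backs; the gripper's body (76 mm by 85 mm) begins 54 mm behind the grasp point. The pads swing forward as they close: fully open they stand 13 mm farther back than shut.
Start: joints at [1.181, 0.091, 1.231, -0, 1.82, -0.057], TCP at [0.196, 0.567, 0.231] pointing down, gripper open.
Joint ranges: [-2.87, 2.87], [-0.86, 2.18], [0.17, 2.46], [-1.51, 4.65], [0.06, 2.69], [-2.65, 2.65]. Speed limits (rad/s): [2.57, 2.57, 3.01, 3.14, 3.14, 3.14].

INTERFACE

Orientations are given as a unit quaternion [w, x, y, z].
In Python, from station import robot, vision gives the robot as it stands. The module is installed in compiled form; this text tells all that it offers.
- The arm moves only by the shell command python3 -m jog 'ROWS' [FORCE]. ROWS is JSON, a list that holds one entry, the list of rows, each a list of 7 numbers: the shift along the tool's x, y, z in m, then the turn, a rotation vector about the tool's x, y, z in rad, then the opening, from 0 (shut) to 1 (fully open). A call has 1 to 5 rows; each row is the pose to reach, as a shift and turn from the pose commanded when the call began, along the tool's axes at that moment; what a row does not reach only later rows make up. A row lasts 1/10 s, in which the tool goes at most 50 mm and 8.59 degrees, less where a joint would pass 70% of its speed; a pose out of reach is approached as far as the arm can. A call with a gripper value outside its range is refused whole. The fingers move at their own pace and stop on an object; FORCE is the grip in N (left out, the last holds). Time passes only in rows, so rows that repeat a pose let the fingers close. It gives the time, the measured TCP pose, the force and the opening at its end, in the units of the state.
- robot.get_obs(): the state, without advancing time (a new reading comes with each control period).
- vision.grab_frame(name): name is "scene" or "side" or "wrist"; returns the picture (420x560x3 uint8, blue, green, red); there is no depth.
- vision.camera_info(name): a dict with "fx", "fy", "cx", "cy" (pixels), "cam_to_world" (4x4, takes a point from camera to world coordinates). Camera axes: x right, y down, z forward; pixel columns grow to the right and rows downward; lengths in m; the calibration is good to about 2 mm. A picture is of the moment at which its call begins: read the wrist's pose just before it. camera_info takes no time and is no camera call; for the wrist camera it gives the pose at the moment of the call.
- robot.finish_job(): hands the job in, once; it reports no verdict.
The state is a dict: "t": time; "q": joint angles; "qvel": joint speeds; "tau": joint torques, N m; "tool_pos": TCP position; "eef_rot": TCP orientation; "force": force on the tool from outside, world axes, zero at the start; "moment": the same for the moment, N m; "opening": finger opening in m.
Only numpy, scipy, OpenCV 4.12 (cv2) and the standard library are available. Lean on these libraries where they do the work, as an engineer would, in place of code of your own. Each camera call takes 0.05 s, during which the arm holds its last target.

## Working session

There is one attempt and no reset: what is moved stays moved. The work goes in short steps, Python scripts to look and compute and a shell command to move; the robot and the scene stay as the last step left them, time stands still between calls to the robot, and variables do not carry over. Pictures are saved under pics/ and viewed, and the job is handed in when it is done.

```bash
mkdir -p pics
python3 - <<'E'
from station import robot, vision
import cv2
print(robot.get_obs())
for n in("scene","side","wrist"):
    i=vision.camera_info(n);print(n,i["fx"],i["fy"],i["cx"],i["cy"],i["cam_to_world"])
    cv2.imwrite(f"pics/{n}0.png",vision.grab_frame(n))
E
```

```text
{'t': 0.0, 'q': array([ 1.18133486e+00,  9.18347216e-02,  1.23190683e+00,  3.71306850e-05,
        1.81980317e+00, -5.67077569e-02]), 'qvel': array([-0.00045032, -0.00129477,  0.00080786, -0.001888  ,  0.0017893 ,
       -0.00120014]), 'tau': array([-2.14569256e-03, -4.58737850e+01, -4.18007827e+01, -3.38428072e-04,
        1.19369075e-02, -2.76667811e-05]), 'tool_pos': array([0.19587187, 0.56681991, 0.2301535 ]), 'eef_rot': array([-0.57554147,  0.57625584,  0.40970222, -0.41088358]), 'force': array([ 0.19618587, -0.4636789 , -0.04258029]), 'moment': array([ 0.00470041,  0.02671294, -0.00900818]), 'opening': 0.08537570792528085}
scene 379.75285940721216 379.75285940721216 276.9470748435073 208.93512417321432 [[-0.54649023  0.70773166 -0.44773242  0.98750652]
 [ 0.83738721  0.46909831 -0.28058768  0.29006131]
 [ 0.01144974 -0.52826383 -0.84900308  0.87898407]
 [ 0.          0.          0.          1.        ]]
side 407.48568198765923 407.48568198765923 278.1166993683941 216.4834691305059 [[ 0.86210415 -0.28386836  0.41975611  0.16910672]
 [-0.50672808 -0.4800663   0.71607472 -0.63007682]
 [-0.00176019 -0.83003319 -0.55771122  0.56003345]
 [ 0.          0.          0.          1.        ]]
wrist 354.949524053667 354.949524053667 280.39879224457906 213.3568654613116 [[ 0.32604058  0.91260742  0.24666827  0.13318118]
 [ 0.94535461 -0.31433543 -0.08659045  0.59007512]
 [-0.00148651  0.26142098 -0.96522374  0.37273421]
 [ 0.          0.          0.          1.        ]]
```

```bash
ls .
```

```text
pics
```

View pics/scene0.png

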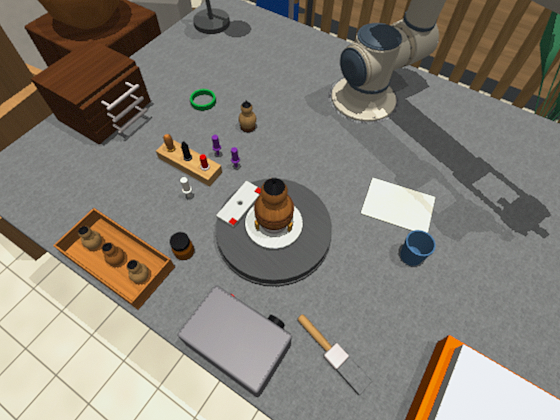

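View pics/side0.png

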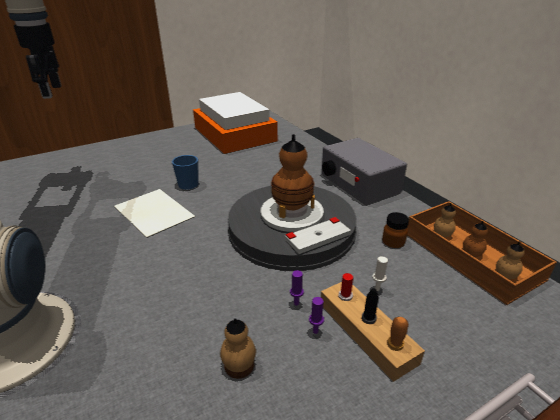

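View pics/wrist0.png

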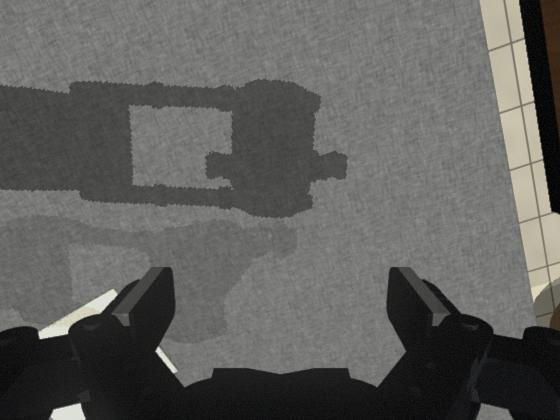

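```bash
cat > h.py <<'E'
import numpy as np, cv2
from station import robot, vision
from scipy.spatial.transform import Rotation as R
def ray(n,u,v,info=None):
    i=info or vision.camera_info(n); T=i["cam_to_world"]
    d=T[:3,:3]@np.array([(u-i["cx"])/i["fx"],(v-i["cy"])/i["fy"],1]); return T[:3,3],d/np.linalg.norm(d)
def onz(n,u,v,z,info=None):
    o,d=ray(n,u,v,info); return o+d*(z-o[2])/d[2]
def proj(n,p,info=None):
    i=info or vision.camera_info(n); T=i["cam_to_world"]; c=T[:3,:3].T@(np.array(p)-T[:3,3])
    return np.array([i["fx"]*c[0]/c[2]+i["cx"],i["fy"]*c[1]/c[2]+i["cy"]])
def tri(obs):
    A=np.zeros((3,3));b=np.zeros(3)
    for n,u,v in obs:
        o,d=ray(n,u,v);P=np.eye(3)-np.outer(d,d);A+=P;b+=P@o
    x=np.linalg.solve(A,b); return x,[np.linalg.norm((np.eye(3)-np.outer(d,d))@(x-o)) for o,d in [ray(*q) for q in obs]]
def rot():
    q=robot.get_obs()["eef_rot"]; return R.from_quat([q[1],q[2],q[3],q[0]]).as_matrix()
E
python3 - <<'E'
from h import *
print(rot())
a=cv2.imread("pics/scene0.png");b=cv2.imread("pics/side0.png")
A=cv2.resize(a[120:290,150:340],None,fx=4,fy=4,interpolation=cv2.INTER_CUBIC)[:600]
cv2.imwrite("pics/c1.png",cv2.resize(a[130:280,150:340],None,fx=4,fy=4,interpolation=cv2.INTER_CUBIC))
cv2.imwrite("pics/c2.png",cv2.resize(b[180:380,225:425],None,fx=3,fy=3,interpolation=cv2.INTER_CUBIC))
for n,im in(("scene",a),("side",b)):
    h=cv2.cvtColor(im,cv2.COLOR_BGR2HSV);m=(((h[...,0]<6)|(h[...,0]>174))&(h[...,1]>180)&(h[...,2]>90)).astype(np.uint8)
    k,l,s,c=cv2.connectedComponentsWithStats(m)
    for j in range(1,k):
        if s[j,4]>8: print(n,s[j],c[j])
E
```

```text
[[ 3.26674572e-01 -5.53800307e-04 -9.45136719e-01]
 [ 9.45135761e-01 -1.34783291e-03  3.26675031e-01]
 [-1.45479911e-03 -9.99998938e-01  8.31137352e-05]]
scene [200 155   6   5  27] [202.40740741 157.07407407]
scene [255 188   6   6  23] [257.91304348 190.26086957]
scene [229 218   8   7  29] [232.55172414 220.93103448]
side [330 217   9   6  33] [333.87878788 219.51515152]
side [286 232  10   6  40] [290.125 234.75 ]
side [343 273  10   8  59] [347.33898305 276.50847458]
```

View pics/c1.png

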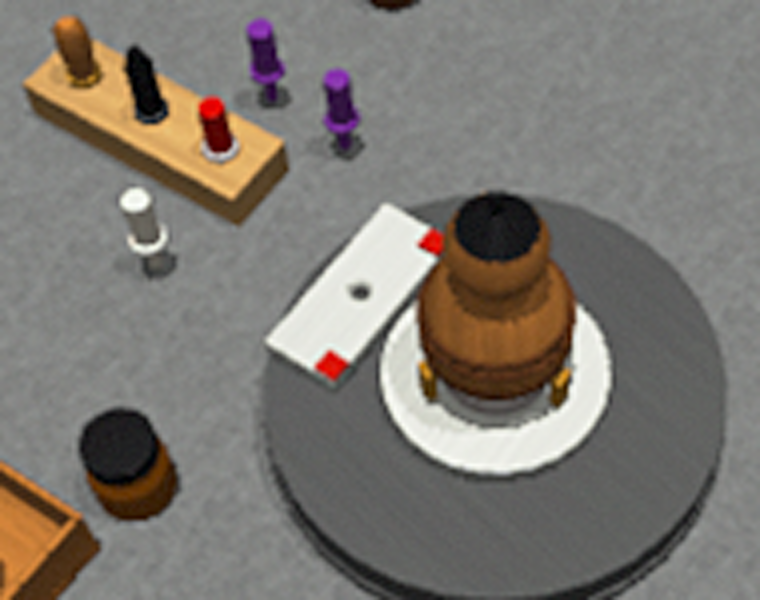

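View pics/c2.png

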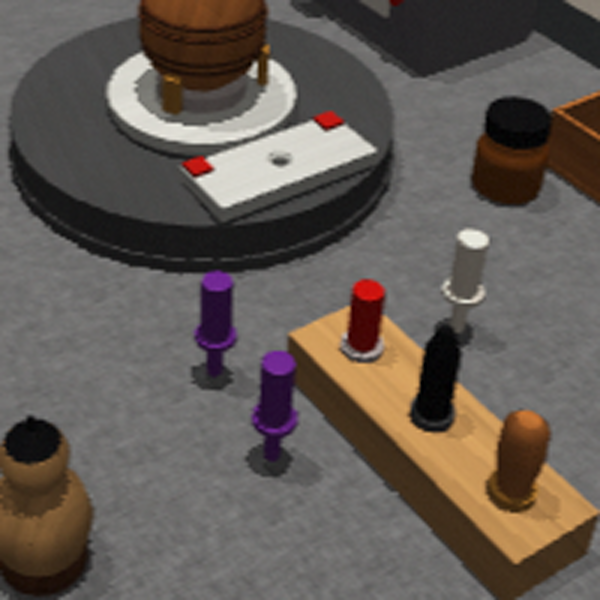

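Run:
```python
from h import *
S=lambda x,y:("scene",150+x/4-.375,130+y/4-.375)
D=lambda x,y:("side",225+x/3-.333,180+y/3-.333)
for nm,a,b,z in(("pintop",S(211,103),D(368,287),.081),("collar",S(219,147),D(362,345),.037),("bush",S(360,292),D(280,158),.053),
  ("cornA",S(387,204),D(222,220),.055),("cornB",S(265,342),D(377,150),.055),("redA",S(432,242),D(198,166),.055),("redB",S(331,366),D(329,120),.055)):
    print(nm,tri([a,b]),onz(*a,z)[:2],onz(*b,z)[:2])
from scipy.optimize import least_squares
for L,f in(([(268,375),(268,430),(540,196),(620,220),(690,290),(724,370),(715,440)],S),([(11,130),(30,80),(90,30),(390,110),(380,165),(330,205),(225,230),(120,222),(60,195)],D)):
    P=np.array([onz(*f(*q),.04)[:2] for q in L])
    r=least_squares(lambda x:np.hypot(*(P-x[:2]).T)-x[2],[.5,0,.15]);print(r.x,r.fun)
    r=least_squares(lambda x:np.hypot(*(P-x[:2]).T)-.15,[.5,0]);print(r.x,r.fun)
```

```text
pintop (array([ 0.53749657, -0.23469166,  0.0831287 ]), [np.float64(0.0014476178140255638), np.float64(0.001447617814025494)]) [ 0.53523291 -0.23510289] [ 0.54024287 -0.2338766 ]
collar (array([ 0.53871643, -0.2351344 ,  0.03664021]), [np.float64(0.0009503672313532533), np.float64(0.0009503672313530386)]) [ 0.53821341 -0.23426166] [ 0.53918143 -0.23602694]
bush (array([ 0.59077097, -0.07404355,  0.05431463]), [np.float64(0.0012605568981361118), np.float64(0.0012605568981362825)]) [ 0.5891344 -0.0738493] [ 0.59274003 -0.0735279 ]
cornA (array([ 0.52178433, -0.10393231,  0.04826214]), [np.float64(0.002574322503666699), np.float64(0.002574322503666638)]) [ 0.52343907 -0.09926166] [ 0.51884858 -0.11280884]
cornB (array([ 0.65457227, -0.10171472,  0.05491979]), [np.float64(0.001402992773209785), np.float64(0.0014029927732097456)]) [ 0.65357206 -0.1007266 ] [ 0.6555593 -0.1027135]
redA (array([ 0.53435572, -0.05624107,  0.05726411]), [np.float64(0.0010491271418443338), np.float64(0.001049127141844432)]) [ 0.53221213 -0.05660637] [ 0.53668358 -0.05450707]
redB (array([ 0.64651217, -0.05594255,  0.05655604]), [np.float64(0.0015736252068358314), np.float64(0.0015736252068357488)]) [ 0.64465894 -0.055582  ] [ 0.64911926 -0.05527333]
[0.58587047 0.02853259 0.14510742] [-0.00118463  0.00128944 -0.00120146  0.00230907 -0.00146547  0.00105926
 -0.00080621]
[0.58960914 0.03006787] [-0.00681985 -0.00538955 -0.00205341  0.0011167  -0.00385654 -0.00291125
 -0.00619104]
[0.5881042  0.02370787 0.14564999] [-7.97192353e-04 -5.23112916e-03  4.68637776e-03 -1.32120895e-03
 -2.11665816e-04  4.08742076e-05 -3.24328171e-04  2.41186579e-03
  7.46406688e-04]
[0.59130443 0.0261432 ] [-0.00289755 -0.00916845 -0.00168137 -0.00709973 -0.00397972 -0.00214171
 -0.00108303  0.002083    0.00015915]
```

Run:
```python
from h import *
S=lambda x,y:("scene",150+x/4-.375,130+y/4-.375)
D=lambda x,y:("side",225+x/3-.333,180+y/3-.333)
for nm,a,b,z in(("burn",S(83,78),D(513,493),.036),("scribe",S(150,112),D(433,415),.036),("purp1",S(265,78),D(274,418),.036),("purp2",S(340,118),D(216,338),.036),("white",S(148,240),D(463,290),.036),("smallg",S(390,0),D(40,560),.03),("gourdtop",S(497,205),D(205,-130),.22)):
    print(nm,tri([a,b]))
```

```text
burn (array([ 0.54171296, -0.35912581,  0.0330827 ]), [np.float64(0.0009748749956705262), np.float64(0.0009748749956707275)])
scribe (array([ 0.54013541, -0.2972788 ,  0.03456706]), [np.float64(0.0010721452254238851), np.float64(0.001072145225423785)])
purp1 (array([ 0.46577266, -0.25099769,  0.02957785]), [np.float64(0.0002845671917940724), np.float64(0.0002845671917939834)])
purp2 (array([ 0.46885722, -0.18240972,  0.0328537 ]), [np.float64(0.0012273395169298833), np.float64(0.001227339516929921)])
white (array([ 0.62585448, -0.22686914,  0.03377238]), [np.float64(0.0012022814100961304), np.float64(0.0012022814100962932)])
smallg (array([ 0.32236546, -0.24260502, -0.00903478]), [np.float64(0.0017304926501100232), np.float64(0.001730492650109987)])
gourdtop (array([0.59181943, 0.03189162, 0.23080217]), [np.float64(0.000972118968711664), np.float64(0.0009721189687117337)])
```

```bash
cat >> h.py <<'E'
def plan(p,az=None):
    o=robot.get_obs();Rm=rot()
    d=Rm.T@(np.array(p)-o["tool_pos"])
    if az is not None:
        x=np.array([np.cos(az),np.sin(az),0]);y=np.array([0,0,-1.]);z=np.cross(x,y)
        rv=R.from_matrix(Rm.T@np.column_stack([x,y,z])).as_rotvec()
    else: rv=np.zeros(3)
    print("t",round(o["t"],2),"pos",o["tool_pos"].round(4),"d",d.round(4),"rv",rv.round(4),"len",np.linalg.norm(d).round(3),"F",o["force"].round(2),"op",round(o["opening"],4))
E
python3 -m jog '[[[-0.036,0,-0.033,0,0.14,0,0.7],[-0.072,0,-0.065,0,0.28,0,0.7],[-0.108,0,-0.098,0,0.42,0,0.7],[-0.145,0,-0.131,0,0.56,0,0.7],[-0.181,0,-0.164,0,0.7,0,0.7]]]' 20
python3 -c "
from h import *
plan([.538,-.235,.2],0)"
```

```text
t: 0.65
tool_pos: [0.2921, 0.3406, 0.2309]
eef_rot: [-0.682, 0.682, 0.186, -0.186]
force: [1.3, -0.6, -0.9]
opening: 0.0598
t 0.65 pos [0.2921 0.3406 0.2309] d [-0.0805  0.0311 -0.6207] rv [ 3.000e-04  5.328e-01 -1.000e-04] len 0.627 F [ 1.28 -0.63 -0.91] op 0.0598
```

```bash
python3 -m jog '[[[-0.006,0,-0.048,0,0.13,0,0.7],[-0.012,0,-0.096,0,0.26,0,0.7],[-0.018,0,-0.144,0,0.4,0,0.7],[-0.024,0,-0.192,0,0.53,0,0.7],[-0.03,0,-0.24,0,0.53,0,0.7]]]' 20
python3 -c "
from h import *
plan([.538,-.235,.2],0)"
```

```text
t: 1.15
tool_pos: [0.3893, 0.1191, 0.2312]
eef_rot: [0.707, -0.707, -0.002, 0.001]
force: [0.8, 0.8, 0.4]
opening: 0.0599
t 1.15 pos [0.3893 0.1191 0.2312] d [ 0.1471  0.0312 -0.3548] rv [-0.0002  0.0045  0.0005] len 0.385 F [0.76 0.77 0.36] op 0.0599
```

```bash
python3 -m jog '[[[0.018,0,-0.044,0,0,0,0.7],[0.037,0,-0.089,0,0,0,0.7],[0.055,0,-0.133,0,0,0,0.7],[0.073,0,-0.177,0,0,0,0.7],[0.092,0,-0.222,0,0,0,0.7]]]' 20
python3 -m jog '[[[0.018,0.01,-0.044,0,0,0,0.7],[0.037,0.02,-0.089,0,0,0,0.7],[0.055,0.03,-0.133,0,0,0,0.7],[0.055,0.03,-0.133,0,0,0,0.7]]]' 20
python3 -c "
from h import *
plan([.538,-.235,.2],0)
cv2.imwrite('pics/w1.png',vision.grab_frame('wrist'))
for z in (.034,.081): print(proj('wrist',[.538,-.235,z]))
print(robot.get_obs()['q'])"
```

```text
t: 1.65
tool_pos: [0.4831, -0.1023, 0.2312]
eef_rot: [0.707, -0.707, -0.003, 0.003]
force: [0.7, 0.2, 1.2]
opening: 0.0596
t: 2.05
tool_pos: [0.5386, -0.2373, 0.1957]
eef_rot: [0.708, -0.706, 0.002, 0.004]
force: [-0.1, 0.2, -1.0]
opening: 0.0601
t 2.05 pos [ 0.5386 -0.2373  0.1957] d [-0.0006 -0.0043  0.0023] rv [-0.0019  0.003  -0.0072] len 0.005 F [-0.11  0.17 -0.99] op 0.0601
[281.25188025 197.15127481]
[281.13294383 210.47392439]
[-4.69257338e-01  5.83889274e-02  1.32451069e+00 -2.12696680e-04
  1.76471681e+00 -4.73787291e-01]
```

View pics/w1.png

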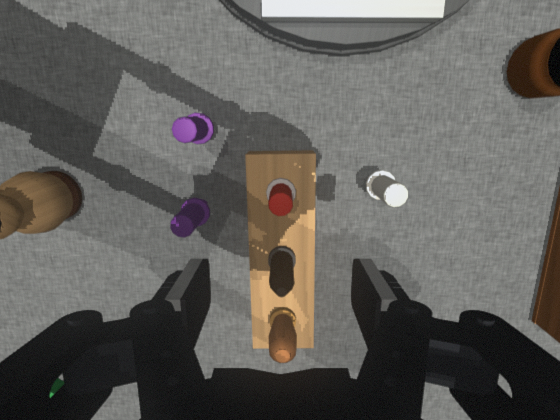

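```bash
python3 -m jog '[[[0,0,0,0,0,0,0.7],[0,0,0,0,0,0,0.7],[0,0,0,0,0,0,0.7]]]'
python3 -c "
from h import *
plan([.538,-.235,.2],0)
I=vision.camera_info('wrist')
im=vision.grab_frame('wrist')
cv2.imwrite('pics/w2.png',cv2.resize(im[140:240,230:330],None,fx=6,fy=6,interpolation=cv2.INTER_CUBIC))
h=cv2.cvtColor(im,cv2.COLOR_BGR2HSV);m=(((h[...,0]<6)|(h[...,0]>174))&(h[...,1]>150)&(h[...,2]>60)).astype(np.uint8)
k,l,s,c=cv2.connectedComponentsWithStats(m)
print([(s[j],c[j]) for j in range(1,k) if s[j,4]>50])
print(onz('wrist',280,204,.081,I),onz('wrist',281,187,.039,I),proj('wrist',[.538,-.235,.081]))
print([onz('wrist',u,v,.055,I) for u,v in((262,17),(444,17))])
"
```

```text
t: 2.4
tool_pos: [0.5391, -0.2317, 0.2028]
eef_rot: [-0.707, 0.707, 0.004, -0.003]
force: [0.6, -0.3, 0.7]
opening: 0.0595
t 2.4 pos [ 0.5391 -0.2317  0.2028] d [-0.0011  0.0028 -0.0033] rv [0.0009 0.0097 0.0021] len 0.004 F [ 0.56 -0.29  0.73] op 0.0595
[(array([267, 189,  23,  31, 560], dtype=int32), array([277.98928571, 204.77321429]))]
[ 0.5387177  -0.22840133  0.081     ] [ 0.53963929 -0.22326287  0.039     ] [279.01143545 212.24707531]
[array([ 0.52416723, -0.09316129,  0.055     ]), array([ 0.6583992 , -0.09166816,  0.055     ])]
```

View pics/w2.png

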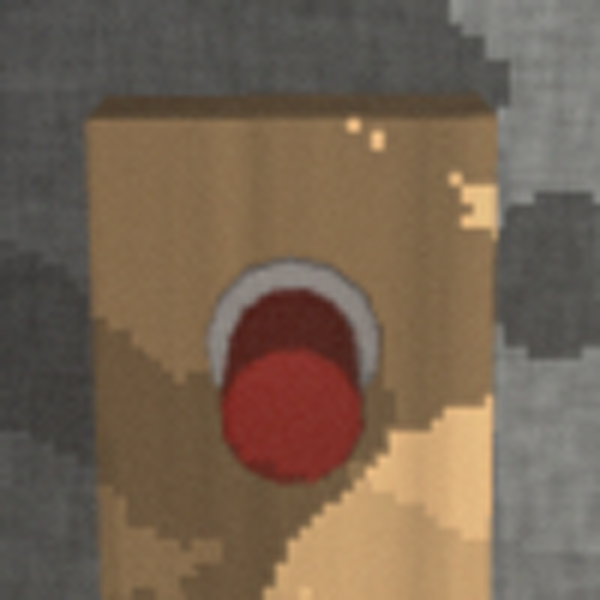

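```bash
python3 -m jog '[[[0,0.045,-0.002,0,0,0,0.7],[0,0.09,-0.002,0,0,0,0.7],[0,0.13,-0.002,0,0,0,0.7],[0,0.152,-0.002,0,0,0,0.7],[0,0.157,-0.002,0,0,0,0.7]]]'
python3 -m jog '[[[0,0,0,0,0,0,0.7],[0,0,0,0,0,0,0.7],[0,0,0,0,0,0,0.7]]]'
python3 -c "
from h import *
plan([.5385,-.234,.045],0)
cv2.imwrite('pics/w3.png',vision.grab_frame('wrist'))
im=vision.grab_frame('side')
cv2.imwrite('pics/s3.png',cv2.resize(im[180:380,225:425],None,fx=3,fy=3,interpolation=cv2.INTER_CUBIC))
"
```

```text
t: 2.95
tool_pos: [0.5371, -0.2332, 0.0409]
eef_rot: [0.708, -0.706, -0.001, 0.005]
force: [-0.7, -0.7, 0.0]
opening: 0.0597
t: 3.25
tool_pos: [0.5402, -0.2354, 0.047]
eef_rot: [-0.706, 0.708, 0.004, -0.002]
force: [0.0, -0.2, 0.1]
opening: 0.0597
t 3.25 pos [ 0.5402 -0.2354  0.047 ] d [-0.0017  0.002   0.0014] rv [0.002  0.0082 0.0038] len 0.003 F [ 0.02 -0.25  0.1 ] op 0.0597
```

View pics/w3.png

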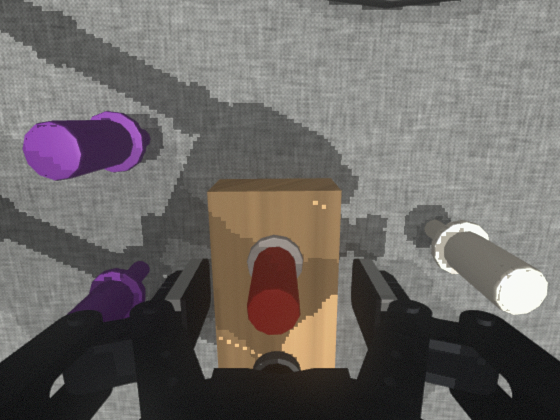

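View pics/s3.png

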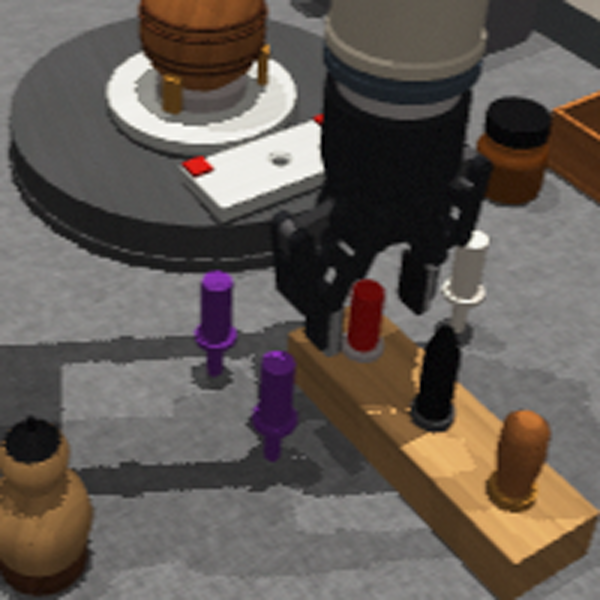

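```bash
python3 -m jog '[[[-0.001,0.001,0.001,0,0,0,0.15],[-0.001,0.001,0.001,0,0,0,0.1],[-0.001,0.001,0.001,0,0,0,0.1],[-0.001,0.001,0.001,0,0,0,0.1],[-0.001,0.001,0.001,0,0,0,0.1]]]' 25
python3 -m jog '[[[0,0,0,0,0,0,0.1],[0,0,0,0,0,0,0.1]]]'
python3 -c "
from h import *
plan([.5385,-.234,.045],0)
cv2.imwrite('pics/w4.png',vision.grab_frame('wrist'))
"
```

```text
t: 3.85
tool_pos: [0.538, -0.2339, 0.0434]
eef_rot: [-0.707, 0.707, 0.003, -0.003]
force: [-0.4, -0.3, 1.0]
opening: 0.0185
t: 4.05
tool_pos: [0.5379, -0.2338, 0.0434]
eef_rot: [-0.707, 0.707, 0.003, -0.003]
force: [-1.5, 0.6, 0.9]
opening: 0.0183
t 4.05 pos [ 0.5379 -0.2338  0.0434] d [ 0.0006 -0.0016 -0.0002] rv [ 0.      0.008  -0.0001] len 0.002 F [-1.46  0.56  0.9 ] op 0.0183
```

View pics/w4.png

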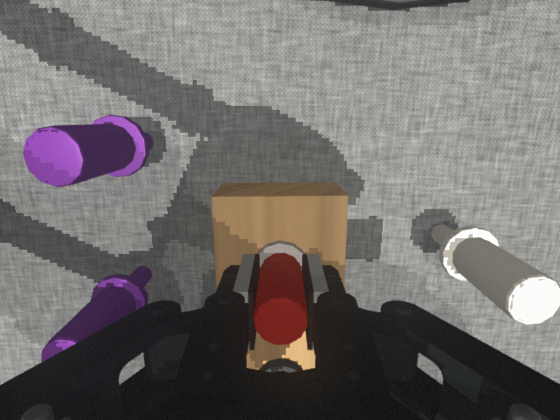

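```bash
python3 -m jog '[[[0,-0.01,0,0,0,0,0.1],[0,-0.03,0,0,0,0,0.1],[0,-0.055,0,0,0,0,0.1],[0,-0.085,0,0,0,0,0.1],[0,-0.107,0,0,0,0,0.1]]]'
python3 -m jog '[[[0,0,0,0,0.14,0,0.1],[0,0,0,0,0.28,0,0.1],[0,0,0,0,0.42,0,0.1],[0,0,0,0,0.56,0,0.1],[0,0,0,0,0.7,0,0.1]]]'
python3 -m jog '[[[0,0,0,0,0.14,0,0.1],[0,0,0,0,0.28,0,0.1],[0,0,0,0,0.42,0,0.1],[0,0,0,0,0.56,0,0.1],[0,0,0,0,0.7,0,0.1]]]'
python3 -c "
from h import *
plan([.591,-.0735,.15],-np.pi/2)
im=vision.grab_frame('scene')
cv2.imwrite('pics/s4.png',cv2.resize(im[100:290,130:350],None,fx=3,fy=3,interpolation=cv2.INTER_CUBIC))
"
```

```text
t: 4.6
tool_pos: [0.5383, -0.234, 0.1528]
eef_rot: [-0.707, 0.707, 0.003, -0.002]
force: [0.1, -0.2, -1.7]
opening: 0.0181
t: 5.1
tool_pos: [0.538, -0.2338, 0.1507]
eef_rot: [-0.664, 0.665, -0.242, 0.242]
force: [0.8, -0.6, -0.1]
opening: 0.0184
t: 5.6
tool_pos: [0.538, -0.2338, 0.1506]
eef_rot: [0.541, -0.541, 0.455, -0.455]
force: [0.6, 1.0, -0.3]
opening: 0.0182
t 5.6 pos [ 0.538  -0.2338  0.1506] d [-0.1488  0.0006  0.0799] rv [-1.00e-04  1.73e-01  0.00e+00] len 0.169 F [ 0.63  0.95 -0.31] op 0.0182
```

View pics/s4.png

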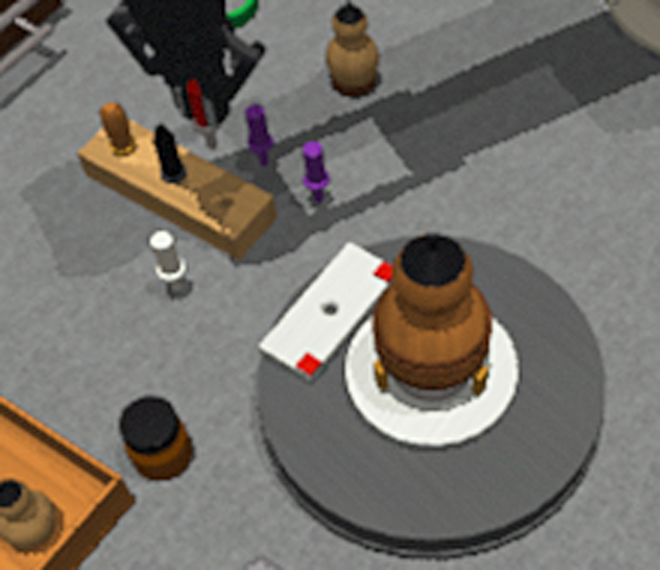

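```bash
python3 -m jog '[[[-0.037,0,0.02,0,0.09,0,0.1],[-0.074,0,0.04,0,0.173,0,0.1],[-0.111,0,0.06,0,0.173,0,0.1],[-0.135,0,0.072,0,0.173,0,0.1],[-0.149,0,0.08,0,0.173,0,0.1]]]'
python3 -m jog '[[[0,0.02,0,0,0,0,0.1],[0,0.03,0,0,0,0,0.1],[0,0.03,0,0,0,0,0.1],[0,0.03,0,0,0,0,0.1]]]'
python3 -c "
from h import *
plan([.591,-.0735,.12],-np.pi/2)
cv2.imwrite('pics/w5.png',vision.grab_frame('wrist'))
im=vision.grab_frame('scene')
cv2.imwrite('pics/s5.png',cv2.resize(im[110:260,180:330],None,fx=4,fy=4,interpolation=cv2.INTER_CUBIC))
im=vision.grab_frame('side')
cv2.imwrite('pics/d5.png',cv2.resize(im[130:280,240:390],None,fx=4,fy=4,interpolation=cv2.INTER_CUBIC))
"
```

```text
t: 6.15
tool_pos: [0.5906, -0.0708, 0.1505]
eef_rot: [0.503, -0.502, 0.497, -0.497]
force: [-0.5, 0.8, -0.6]
opening: 0.0181
t: 6.55
tool_pos: [0.5899, -0.0738, 0.1202]
eef_rot: [-0.501, 0.501, -0.499, 0.499]
force: [-0.2, -0.6, -0.4]
opening: 0.0182
t 6.55 pos [ 0.5899 -0.0738  0.1202] d [-0.0002  0.0002  0.0011] rv [0.0008 0.0052 0.    ] len 0.001 F [-0.24 -0.64 -0.36] op 0.0182
```

View pics/w5.png

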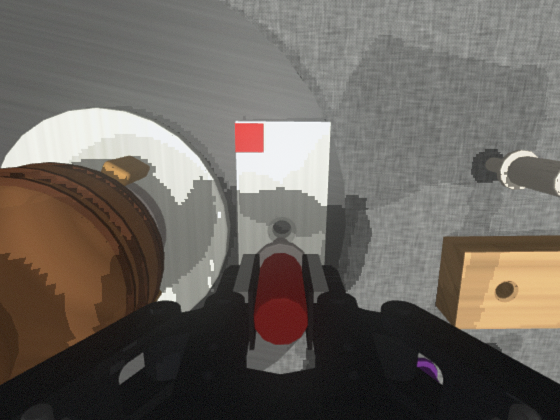

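View pics/s5.png

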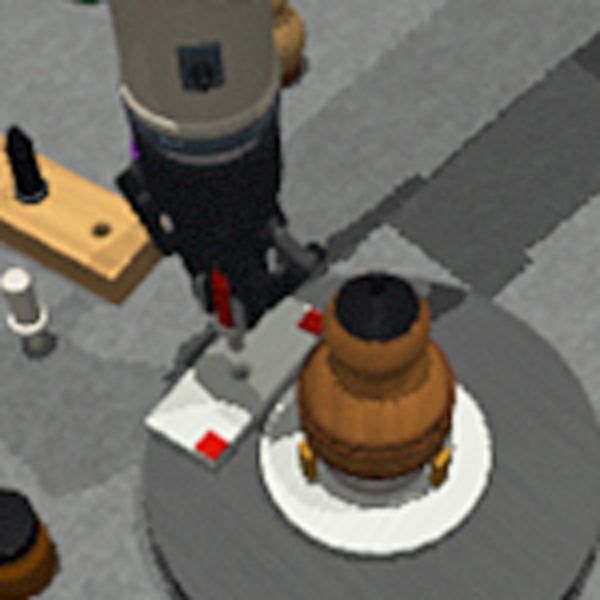

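View pics/d5.png

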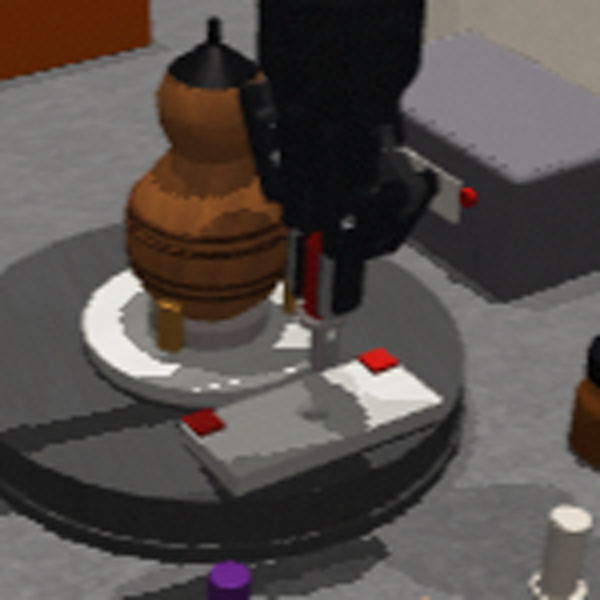

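```bash
python3 -c "
from h import *
plan([.591,-.0735,.12],-np.pi/2)
print('bush w',onz('wrist',281,228,.053),'pin top w',onz('wrist',281,321,.1578),'collar w')
a=('scene',180+236/4-.4,110+365/4-.4);b=('side',240+322/4-.4,130+367/4-.4)
print('tip',tri([a,b]),onz(*a,.08),onz(*b,.08))
a=('scene',180+238/4-.4,110+371/4-.4);b=('side',240+316/4-.4,130+411/4-.4)
print('bush',tri([a,b]))
print(proj('wrist',[.59,-.0738,.055]),proj('wrist',[.59,-.0738,.158]))
"
```

```text
t 6.7 pos [ 0.5905 -0.0736  0.1214] d [-0.0001  0.0014  0.0005] rv [-0.0015  0.0052  0.0003] len 0.001 F [ 0.71  0.64 -0.86] op 0.0183
bush w [ 0.58971036 -0.07259593  0.053     ] pin top w [ 0.58956266 -0.07237555  0.1578    ] collar w
tip (array([ 0.59845116, -0.06923591,  0.07675707]), [np.float64(0.0009257734098153224), np.float64(0.0009257734098151973)]) [ 0.59929078 -0.06721768  0.08      ] [ 0.59620267 -0.07367872  0.08      ]
bush (array([ 0.59121248, -0.0754179 ,  0.05498436]), [np.float64(0.0013298699740003062), np.float64(0.0013298699740004335)])
[282.96360141 228.52688466] [285.25039423 320.19229118]
```

```bash
python3 -c "
from h import *
plan([.591,-.0735,.12],-np.pi/2)
pts=[[.5903,-.0732,z] for z in (.158,.112,.081,.055)]
for n,x0,y0 in (('scene',205,160),('side',290,170)):
    im=vision.grab_frame(n);c=cv2.resize(im[y0:y0+80,x0:x0+80],None,fx=7,fy=7,interpolation=cv2.INTER_CUBIC)
    for p in pts:
        u=(proj(n,p)-[x0,y0]+.5)*7; cv2.circle(c,(int(u[0]),int(u[1])),3,(0,255,0),-1)
    cv2.imwrite('pics/z_'+n+'.png',c)
"
```

```text
t 6.7 pos [ 0.5905 -0.0736  0.1214] d [-0.0001  0.0014  0.0005] rv [-0.0015  0.0052  0.0003] len 0.001 F [ 0.71  0.64 -0.86] op 0.0183
```

View pics/z_scene.png

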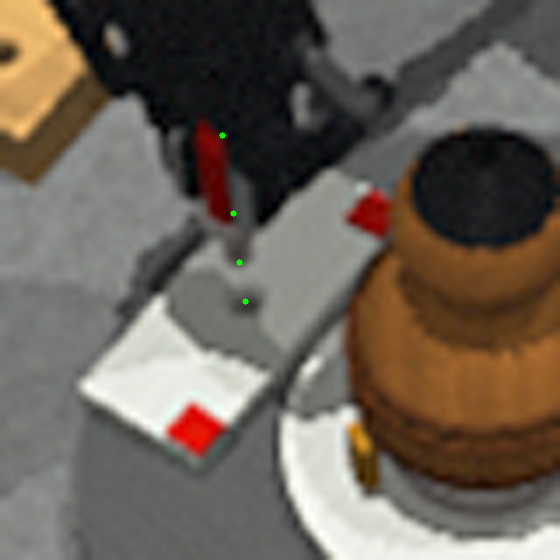

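View pics/z_side.png

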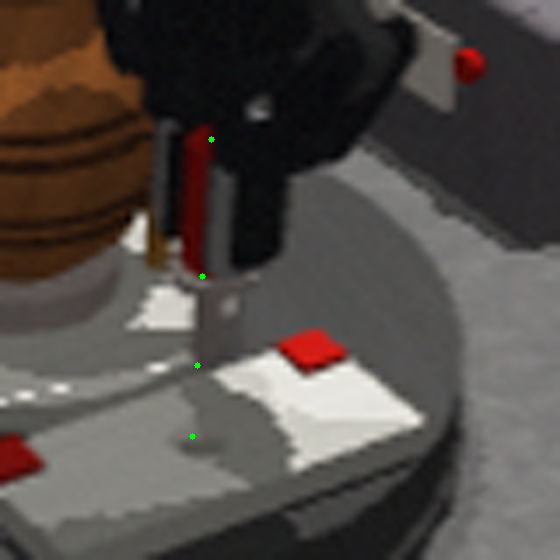

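```bash
python3 -c "
from h import *
I=vision.camera_info('wrist');im=vision.grab_frame('wrist')
x0,y0=220,200
c=cv2.resize(im[y0:y0+150,x0:x0+130],None,fx=4,fy=4,interpolation=cv2.INTER_CUBIC)
t=robot.get_obs()['tool_pos'];Z=t[2]-.0094
print(t)
for ax,col in ((.0,(0,255,0)),):
  for z,r in((Z+.047,.0095),(Z+.005,.013),(Z,.013)):
    for a in np.linspace(0,2*np.pi,24):
        u=(proj('wrist',[.5903+r*np.cos(a),-.0732+r*np.sin(a),z],I)-[x0,y0]+.5)*4; cv2.circle(c,(int(u[0]),int(u[1])),2,col,-1)
cv2.imwrite('pics/z_w.png',c)
"
```

```text
[ 0.59041243 -0.07330182  0.12101609]
```

View pics/z_w.png

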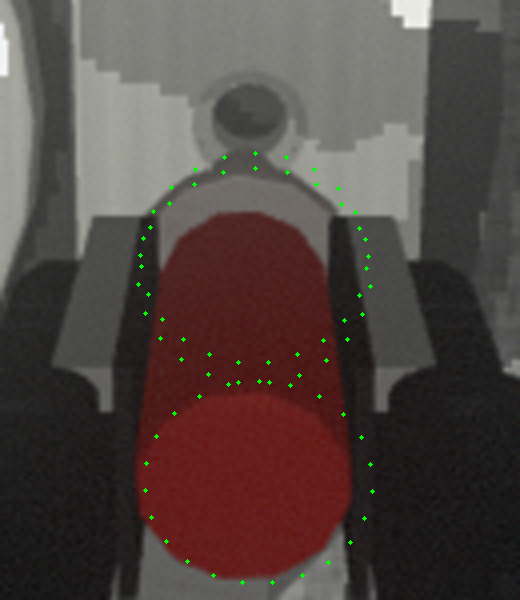

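```bash
python3 -c "
from h import *
print('wrist tip far edge',onz('wrist',220+243/4,200+148/4,.081), 'collar far bottom edge',onz('wrist',220+245/4,200+151/4,.1115),'collar top far rim',onz('wrist',220+245/4,200+174/4,.1165),'top far/near',onz('wrist',220+243/4,200+392/4,.1585),onz('wrist',220+243/4,200+580/4,.1585))
I=vision.camera_info('wrist');im=vision.grab_frame('wrist')
c=cv2.resize(im[220:270,250:310],None,fx=10,fy=10,interpolation=cv2.INTER_CUBIC)
c=cv2.convertScaleAbs(c,alpha=1.8)
cv2.imwrite('pics/z_w2.png',c)
im=vision.grab_frame('side')
c=cv2.resize(im[180:240,295:355],None,fx=10,fy=10,interpolation=cv2.INTER_CUBIC)
cv2.imwrite('pics/z_d2.png',cv2.convertScaleAbs(c,alpha=1.8))
"
```

```text
wrist tip far edge [ 0.59331258 -0.07204103  0.081     ] collar far bottom edge [ 0.60331736 -0.07216281  0.1115    ] collar top far rim [ 0.60236702 -0.07215589  0.1165    ] top far/near [ 0.59860308 -0.07190562  0.1585    ] [ 0.58093391 -0.07201894  0.1585    ]
```

View pics/z_w2.png

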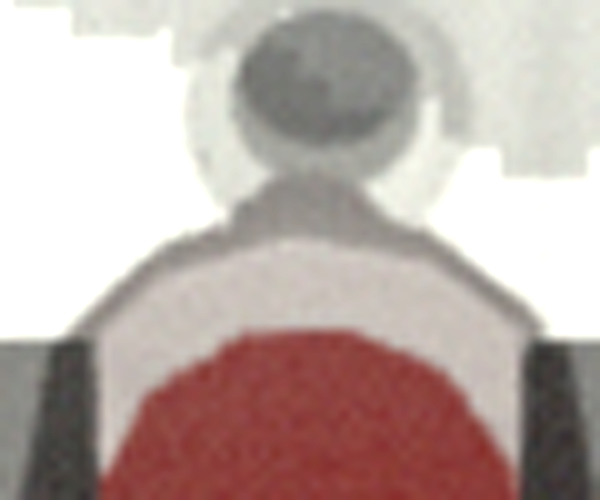

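View pics/z_d2.png

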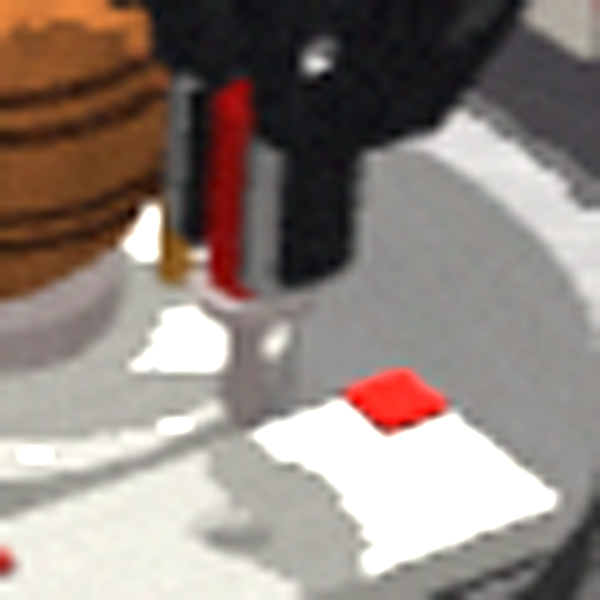

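```bash
python3 -m jog '[[[0,0.008,-0.002,0,0,0,0.1],[0,0.016,-0.002,0,0,0,0.1],[0,0.022,-0.002,0,0,0,0.1],[0,0.025,-0.002,0,0,0,0.1],[0,0.025,-0.002,0,0,0,0.1]]]' 20
python3 -c "
from h import *
plan([.591,-.0735,.08],-np.pi/2)
im=vision.grab_frame('wrist')
cv2.imwrite('pics/w6.png',cv2.resize(im[190:290,230:330],None,fx=6,fy=6,interpolation=cv2.INTER_CUBIC))
im=vision.grab_frame('side')
c=cv2.resize(im[180:240,295:355],None,fx=10,fy=10,interpolation=cv2.INTER_CUBIC)
cv2.imwrite('pics/d6.png',cv2.convertScaleAbs(c,alpha=1.8))
"
```

```text
t: 7.45
tool_pos: [0.5877, -0.0729, 0.0942]
eef_rot: [-0.501, 0.502, -0.499, 0.498]
force: [-0.2, -0.2, -1.1]
opening: 0.0185
t 7.45 pos [ 0.5877 -0.0729  0.0942] d [0.0006 0.0142 0.0033] rv [ 0.0017  0.0058 -0.0003] len 0.015 F [-0.21 -0.23 -1.07] op 0.0185
```

View pics/w6.png

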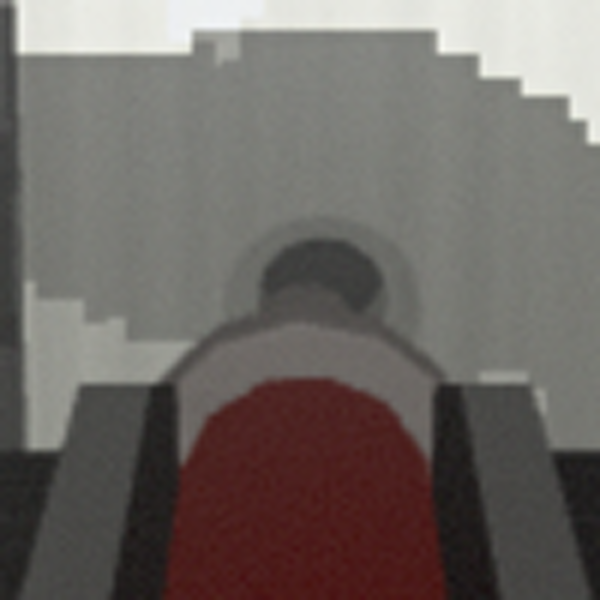

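View pics/d6.png

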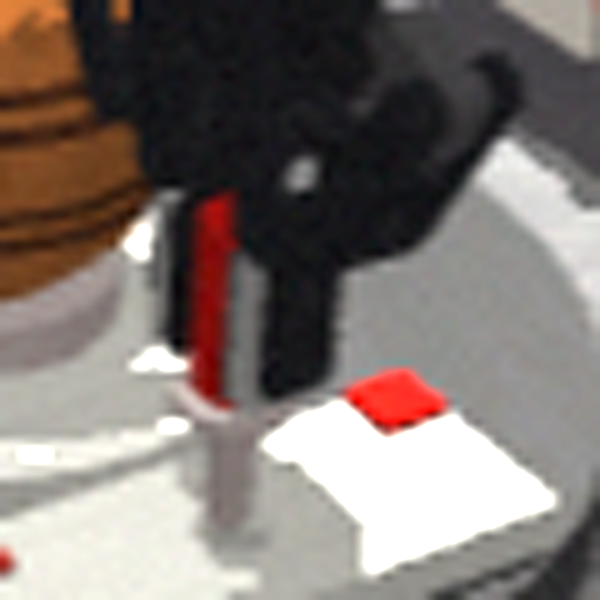

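```bash
python3 -m jog '[[[0.001,0.002,0,0,0,0,0.1],[0.001,0.004,0,0,0,0,0.1],[0.001,0.006,0,0,0,0,0.1],[0.001,0.008,0,0,0,0,0.1],[0.001,0.01,0,0,0,0,0.1]]]' 20
python3 -m jog '[[[0,0,0,0,0,0,0.1],[0,0,0,0,0,0,0.1]]]'
python3 -m jog '[[[0,0.001,0,0,0,0,0.1],[0,0.001,0,0,0,0,0.1]]]'
python3 -m jog '[[[0,0.001,0,0,0,0,0.1],[0,0.001,0,0,0,0,0.1]]]'
```

```text
t: 8.05
tool_pos: [0.5882, -0.074, 0.0851]
eef_rot: [-0.501, 0.501, -0.499, 0.499]
force: [-0.3, 0.3, -0.9]
opening: 0.0182
t: 8.25
tool_pos: [0.5882, -0.074, 0.0852]
eef_rot: [-0.501, 0.501, -0.499, 0.499]
force: [-0.3, -0.1, -0.5]
opening: 0.0182
t: 8.45
tool_pos: [0.5881, -0.074, 0.0842]
eef_rot: [-0.501, 0.501, -0.499, 0.499]
force: [-0.3, 0.2, -0.1]
opening: 0.0181
t: 8.65
tool_pos: [0.5881, -0.074, 0.0831]
eef_rot: [-0.501, 0.501, -0.499, 0.498]
force: [-0.2, -0.5, -1.2]
opening: 0.0184
```

```bash
python3 -m jog '[[[0,0.001,0,0,0,0,0.1],[0,0.001,0,0,0,0,0.1]]]'
python3 -m jog '[[[0,0.001,0,0,0,0,0.1],[0,0.001,0,0,0,0,0.1]]]'
```

```text
t: 8.85
tool_pos: [0.5881, -0.074, 0.0821]
eef_rot: [-0.501, 0.501, -0.499, 0.499]
force: [-0.3, 0.4, -1.3]
opening: 0.0186
t: 9.05
tool_pos: [0.5881, -0.074, 0.0811]
eef_rot: [-0.501, 0.502, -0.499, 0.498]
force: [0.5, 0.5, -1.1]
opening: 0.0183
```

```bash
python3 -m jog '[[[0,0.0005,0,0,0,0,0.1],[0,0.0005,0,0,0,0,0.1]]]'
```

```text
t: 9.25
tool_pos: [0.5881, -0.074, 0.0807]
eef_rot: [-0.501, 0.501, -0.499, 0.499]
force: [0.4, -0.6, -1.7]
opening: 0.0186
```

```bash
python3 -m jog '[[[0,0.0005,0,0,0,0,0.1],[0,0.0005,0,0,0,0,0.1]]]'
```

```text
t: 9.45
tool_pos: [0.5882, -0.074, 0.0803]
eef_rot: [0.501, -0.501, 0.499, -0.499]
force: [-0.0, -0.7, -2.0]
opening: 0.0183
```

```bash
python3 -m jog '[[[0,0.0005,0,0,0,0,0.1],[0,0.0005,0,0,0,0,0.1]]]'
python3 -m jog '[[[0,0.0005,0,0,0,0,0.1],[0,0.0005,0,0,0,0,0.1]]]'
```

```text
t: 9.65
tool_pos: [0.5883, -0.074, 0.0803]
eef_rot: [0.502, -0.501, 0.498, -0.499]
force: [-1.4, 0.2, 1.9]
opening: 0.0183
t: 9.85
tool_pos: [0.5884, -0.074, 0.0802]
eef_rot: [0.502, -0.501, 0.498, -0.499]
force: [-0.6, -0.5, 6.0]
opening: 0.0184
```

```bash
python3 -c "
from h import *
plan([.591,-.0735,.08],-np.pi/2)
im=vision.grab_frame('wrist')
cv2.imwrite('pics/w7.png',cv2.resize(im[190:290,230:330],None,fx=6,fy=6,interpolation=cv2.INTER_CUBIC))
im=vision.grab_frame('side')
c=cv2.resize(im[180:250,285:355],None,fx=8,fy=8,interpolation=cv2.INTER_CUBIC)
cv2.imwrite('pics/d7.png',cv2.convertScaleAbs(c,alpha=1.8))
"
```

```text
t 9.85 pos [ 0.5884 -0.074   0.0802] d [-0.0005  0.0002  0.0026] rv [-0.0011  0.0058  0.0002] len 0.003 F [-0.63 -0.49  6.04] op 0.0184
```

View pics/d7.png

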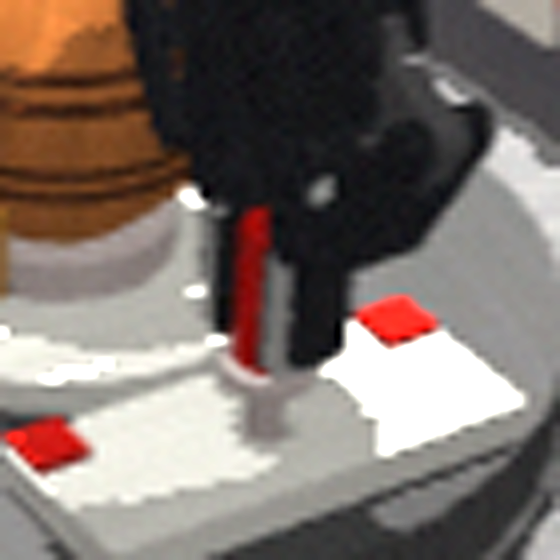

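View pics/w7.png

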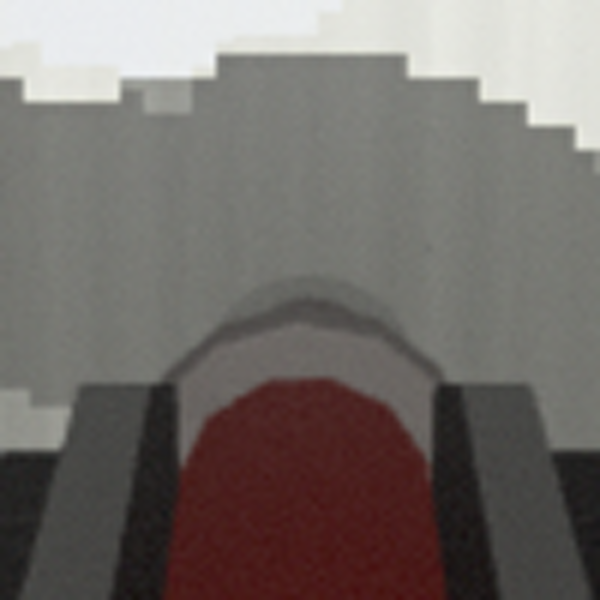

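```bash
python3 -m jog '[[[0,-0.0003,0,0,0,0,0.1],[0,-0.0003,-0.0021,0,0.02,0,0.1],[-0.0001,-0.0003,-0.0042,0,0.04,0,0.1],[-0.0001,-0.0003,-0.0042,0,0.04,0,0.1]]]'
python3 -c "
from h import *
plan([.591,-.0735,.08],-np.pi/2)"
```

```text
t: 10.35
tool_pos: [0.5845, -0.074, 0.0802]
eef_rot: [-0.492, 0.491, -0.508, 0.509]
force: [3.5, -0.2, 3.1]
opening: 0.0184
t 10.35 pos [ 0.5845 -0.074   0.0802] d [-0.0008  0.0002  0.0064] rv [-0.0022 -0.0352  0.0003] len 0.006 F [ 3.5  -0.25  3.05] op 0.0184
```

```bash
python3 -m jog '[[[0,0,-0.0021,0,0.02,0,0.1],[-0.0001,0,-0.0042,0,0.04,0,0.1],[-0.0002,0,-0.0063,0,0.06,0,0.1],[-0.0002,0,-0.0063,0,0.06,0,0.1]]]'
python3 -c "
from h import *
plan([.591,-.0735,.08],-np.pi/2)
im=vision.grab_frame('scene')
cv2.imwrite('pics/s8.png',cv2.resize(im[140:260,200:330],None,fx=5,fy=5,interpolation=cv2.INTER_CUBIC))"
```

```text
t: 10.75
tool_pos: [0.5777, -0.0736, 0.0801]
eef_rot: [-0.476, 0.475, -0.523, 0.524]
force: [3.0, -1.1, 4.8]
opening: 0.018
t 10.75 pos [ 0.5777 -0.0736  0.0801] d [-0.0014  0.0001  0.0132] rv [-0.0009 -0.0958  0.0002] len 0.013 F [ 2.98 -1.13  4.78] op 0.018
```

View pics/s8.png

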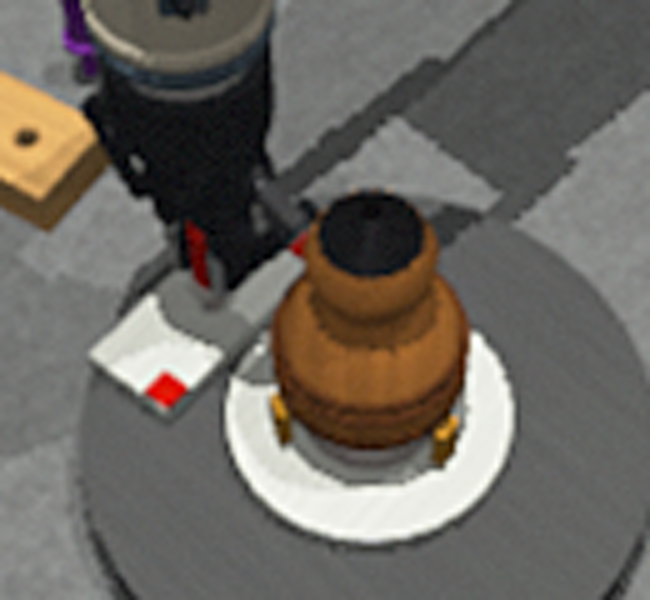

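```bash
python3 -m jog '[[[0,0,-0.0021,0,0.02,0,0.1],[0,0,-0.0021,0,0.02,0,0.1]]]' | grep -v eef
python3 -m jog '[[[0,0,-0.0021,0,0.02,0,0.1],[0,0,-0.0021,0,0.02,0,0.1]]]'| grep -v eef
python3 -m jog '[[[-0.0001,0,-0.0021,0,0.02,0,0.1],[-0.0001,0,-0.0021,0,0.02,0,0.1]]]'| grep -v eef
```

```text
t: 11.0
tool_pos: [0.5756, -0.0734, 0.0801]
force: [3.4, 0.3, 4.9]
opening: 0.0182
t: 11.2
tool_pos: [0.5733, -0.0732, 0.0799]
force: [3.2, -0.4, 5.9]
opening: 0.0184
t: 11.4
tool_pos: [0.5701, -0.0726, 0.0784]
force: [1.6, -0.9, -1.3]
opening: 0.0185
```

```bash
python3 -m jog '[[[0,0.001,0,0,0,0,0.1],[0,0.001,0,0,0,0,0.1]]]'| grep -v eef
python3 -m jog '[[[0,0.001,0,0,0,0,0.1],[0,0.001,0,0,0,0,0.1]]]'| grep -v eef
```

```text
t: 11.6
tool_pos: [0.5702, -0.0726, 0.077]
force: [-0.4, -0.8, -0.8]
opening: 0.0184
t: 11.8
tool_pos: [0.5706, -0.0726, 0.0769]
force: [-1.6, 1.0, -0.7]
opening: 0.0184
```

```bash
python3 -m jog '[[[0,0,-0.001,0,0.01,0,0.1],[0,0,-0.001,0,0.01,0,0.1],[0,0,-0.001,0,0.01,0,0.1]]]'| grep -v eef
python3 -m jog '[[[0,0.0005,0,0,0,0,0.1],[0,0.0005,0,0,0,0,0.1]]]'| grep -v eef
```

```text
t: 12.1
tool_pos: [0.5704, -0.0725, 0.0774]
force: [-1.3, 0.5, -1.8]
opening: 0.0182
t: 12.3
tool_pos: [0.5705, -0.0725, 0.0772]
force: [0.0, 0.4, -0.2]
opening: 0.0186
```

```bash
python3 -c "
from h import *
plan([.591,-.0735,.08],-np.pi/2)
o=robot.get_obs();print(o['q'].round(3),o['tau'].round(2),o['moment'].round(3))
im=vision.grab_frame('scene');cv2.imwrite('pics/s9.png',cv2.resize(im[60:260,160:360],None,fx=3,fy=3,interpolation=cv2.INTER_CUBIC))
im=vision.grab_frame('side');cv2.imwrite('pics/d9.png',cv2.resize(im[60:260,220:420],None,fx=3,fy=3,interpolation=cv2.INTER_CUBIC))
cv2.imwrite('pics/w9.png',vision.grab_frame('wrist'))
"
python3 -m jog '[[[0,0,0,0,0,0,0.1],[0,0,0,0,0,0,0.1]]]'
```

```text
t 12.3 pos [ 0.5705 -0.0725  0.0772] d [-0.0024 -0.0028  0.0204] rv [-1.000e-04 -1.641e-01 -0.000e+00] len 0.021 F [ 0.05  0.39 -0.24] op 0.0186
[-0.186  0.049  1.548  0.     1.545  1.549] [-1.000e-02 -4.332e+01 -4.158e+01  2.000e-02 -4.400e-01  0.000e+00] [ 0.061  0.224 -0.062]
t: 12.65
tool_pos: [0.5705, -0.0725, 0.0772]
eef_rot: [-0.457, 0.457, -0.539, 0.539]
force: [-1.4, -0.9, 0.1]
opening: 0.0178
```

View pics/s9.png

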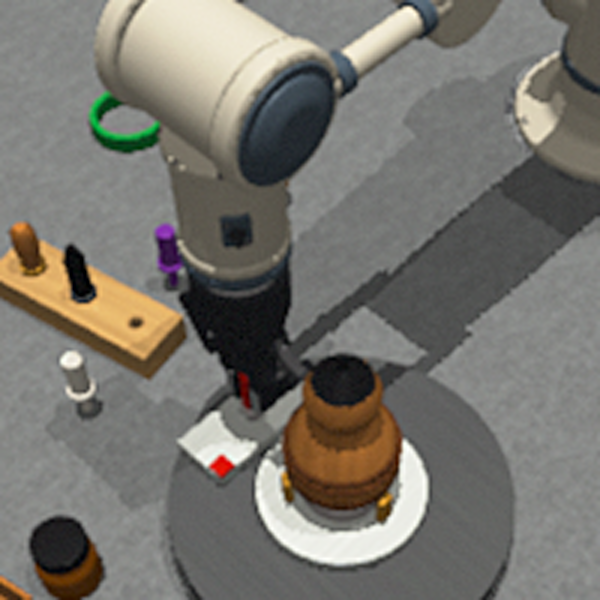

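View pics/d9.png

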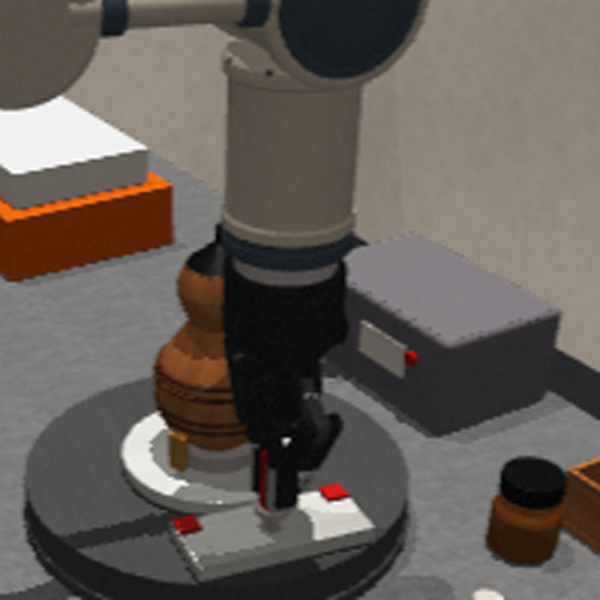

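View pics/w9.png

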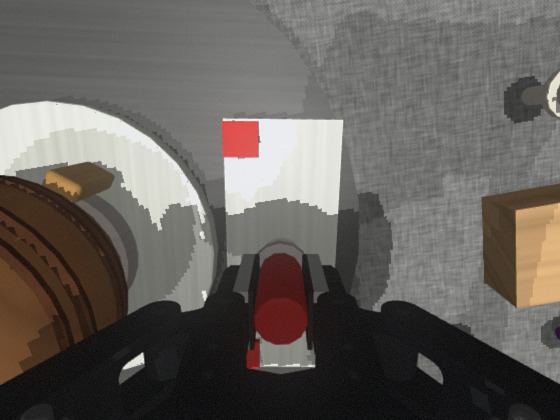

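```bash
python3 -m jog '[[[0,0.001,0,0,0,0,0.1],[0,0.001,0,0,0,0,0.1]]]'| grep -v eef
python3 -m jog '[[[0,0.001,0,0,0,0,0.1],[0,0.001,0,0,0,0,0.1]]]'| grep -v eef
```

```text
t: 12.85
tool_pos: [0.5705, -0.0726, 0.0766]
force: [-2.9, 0.6, 4.3]
opening: 0.018
t: 13.05
tool_pos: [0.5701, -0.0726, 0.075]
force: [-3.2, 1.0, 1.8]
opening: 0.0183
```

```bash
python3 -m jog '[[[0,0,-0.001,0,0.01,0,0.1],[0,0,-0.001,0,0.01,0,0.1],[0,0,-0.001,0,0.01,0,0.1]]]'| grep -v eef
python3 -m jog '[[[0,0.001,0,0,0,0,0.1],[0,0.001,0,0,0,0,0.1]]]'| grep -v eef
```

```text
t: 13.35
tool_pos: [0.5695, -0.0725, 0.0747]
force: [-0.9, -0.3, -0.5]
opening: 0.0184
t: 13.55
tool_pos: [0.5695, -0.0724, 0.0738]
force: [-0.6, -0.2, 0.2]
opening: 0.0181
```

```bash
python3 -m jog '[[[0,0.001,0,0,0,0,0.1],[0,0.002,0,0,0,0,0.1],[0,0.002,0,0,0,0,0.1]]]'| grep -v eef
python3 -m jog '[[[0,0.001,0,0,0,0,0.1],[0,0.002,0,0,0,0,0.1],[0,0.002,0,0,0,0,0.1]]]'| grep -v eef
```

```text
t: 13.85
tool_pos: [0.5695, -0.0724, 0.072]
force: [-1.2, -0.2, -1.0]
opening: 0.0184
t: 14.15
tool_pos: [0.5695, -0.0724, 0.0699]
force: [-0.9, 0.0, -0.3]
opening: 0.0185
```

```bash
python3 -m jog '[[[0,0.001,0,0,0,0,0.1],[0,0.002,0,0,0,0,0.1],[0,0.002,0,0,0,0,0.1]]]'| grep -v eef
python3 -m jog '[[[0,0.001,0,0,0,0,0.1],[0,0.002,0,0,0,0,0.1],[0,0.002,0,0,0,0,0.1]]]'| grep -v eef
python3 -m jog '[[[0,0.0005,0,0,0,0,0.1],[0,0.001,0,0,0,0,0.1],[0,0.001,0,0,0,0,0.1]]]'| grep -v eef
```

```text
t: 14.45
tool_pos: [0.5694, -0.0724, 0.0678]
force: [-1.5, -0.6, -0.2]
opening: 0.0184
t: 14.75
tool_pos: [0.5694, -0.0724, 0.0658]
force: [-1.9, -1.9, -1.1]
opening: 0.0182
t: 15.05
tool_pos: [0.5694, -0.0724, 0.065]
force: [-2.7, -0.2, -0.7]
opening: 0.0184
```

```bash
python3 -m jog '[[[0,0.0005,0,0,0,0,0.1],[0,0.0005,0,0,0,0,0.1]]]'| grep -v eef
python3 -m jog '[[[0,0.0005,0,0,0,0,0.1],[0,0.0005,0,0,0,0,0.1]]]'| grep -v eef
python3 -c "
from h import *
im=vision.grab_frame('side');cv2.imwrite('pics/d10.png',cv2.resize(im[190:260,265:345],None,fx=8,fy=8,interpolation=cv2.INTER_CUBIC))
"
```

```text
t: 15.25
tool_pos: [0.5695, -0.0724, 0.0645]
force: [-1.7, -0.1, 0.7]
opening: 0.0184
t: 15.45
tool_pos: [0.5695, -0.0724, 0.0644]
force: [-2.1, 0.4, 1.3]
opening: 0.0187
```

View pics/d10.png

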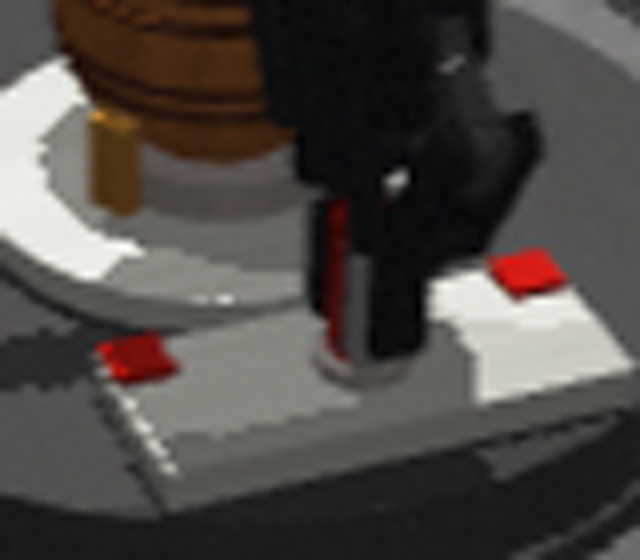

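```bash
python3 -m jog '[[[0,0,0,0,0,0,0.2],[0,0,0,0,0,0,0.28],[0,0,0,0,0,0,0.35],[0,0,0,0,0,0,0.38],[0,0,0,0,0,0,0.38]]]'| grep -v eef
python3 -c "
from h import *
plan([.5695,-.0724,.065])
cv2.imwrite('pics/w11.png',vision.grab_frame('wrist'))
"
```

```text
t: 16.0
tool_pos: [0.5695, -0.0723, 0.0639]
force: [-1.0, 0.7, -0.9]
opening: 0.0322
t 16.0 pos [ 0.5695 -0.0723  0.0639] d [ 0.0001 -0.0011 -0.    ] rv [0. 0. 0.] len 0.001 F [-0.95  0.68 -0.92] op 0.0322
```

View pics/w11.png

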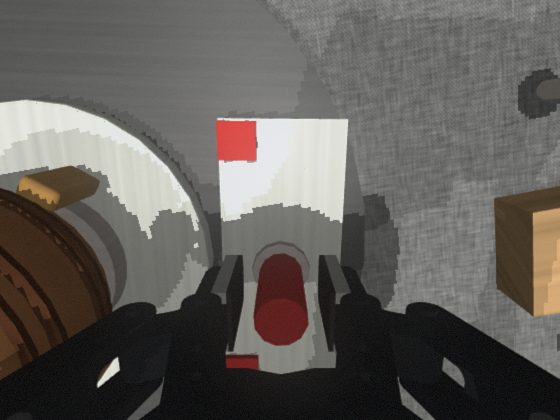

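Released cleanly: the fingers stand at about x=235 and x=340 px and the pin at 280, with a gap on both sides. Next I lift straight up.

```bash
python3 -m jog '[[[0,-0.01,0,0,0,0,0.38],[0,-0.03,0,0,0,0,0.38],[0,-0.06,0,0,0,0,0.38],[0,-0.1,0,0,0,0,0.38],[0,-0.13,0,0,0,0,0.38]]]'| grep -v eef
python3 -m jog '[[[0,-0.02,0,0,0,0,0.38],[0,-0.04,0,0,0,0,0.38],[0,-0.04,0,0,0,0,0.38],[0,-0.04,0,0,0,0,0.38]]]'| grep -v eef
python3 -c "
from h import *
im=vision.grab_frame('side');cv2.imwrite('pics/d12.png',cv2.resize(im[180:380,225:425],None,fx=3,fy=3,interpolation=cv2.INTER_CUBIC))
im=vision.grab_frame('scene');cv2.imwrite('pics/s12.png',cv2.resize(im[80:280,140:340],None,fx=3,fy=3,interpolation=cv2.INTER_CUBIC))
I=vision.camera_info('wrist');im=vision.grab_frame('wrist');cv2.imwrite('pics/w12.png',im)
print(robot.get_obs()['t'])
"
```

```text
t: 16.55
tool_pos: [0.5698, -0.0724, 0.1976]
force: [1.0, -0.8, -0.0]
opening: 0.0323
t: 16.95
tool_pos: [0.5696, -0.0724, 0.2344]
force: [0.4, -0.4, -0.4]
opening: 0.0323
17.1
```

View pics/d12.png

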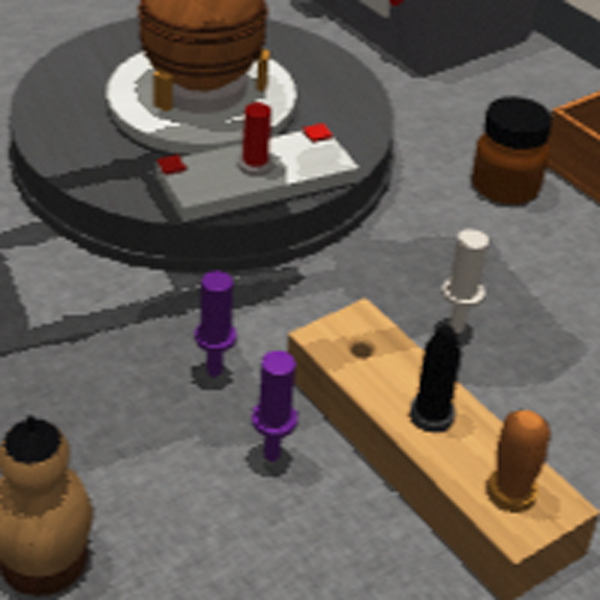

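View pics/s12.png

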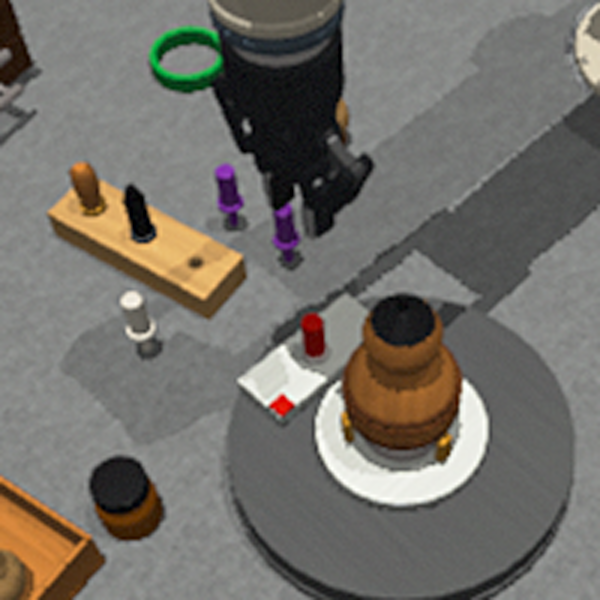

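View pics/w12.png

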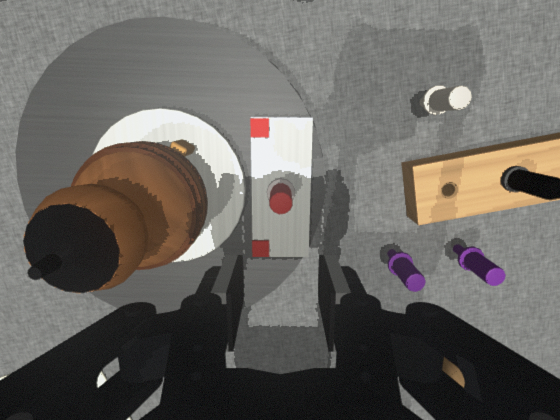

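```bash
python3 -c "
from h import *
S=lambda x,y:('scene',140+x/3-.33,80+y/3-.33)
D=lambda x,y:('side',225+x/3-.33,180+y/3-.33)
print(tri([S(312,320),D(257,109)]),'expect z .102')
robot.finish_job()"
```

```text
(array([ 0.56938776, -0.07303772,  0.10244218]), [np.float64(0.0014017253990410412), np.float64(0.0014017253990408164)]) expect z .102
the job is handed in; nothing more can be done
```

I took the red pin from the rack and set it in the plate's hole with its tip on the foot. I then swung the stand about 0.18 rad clockwise until the tip found the index hole. I lowered the pin home, let go and backed off, and handed the job in at about 17 s.

**Last checks:**
- **Height:** the pin's top measured 102.4 mm above the table, against 102 mm for a pin fully home. The tool height when the collar seated also matched the expected value.
- **Pose:** the pin looks upright, with its collar on the plate and the fingers clear.
- **Other objects:** the two tools, the jar and the small gourd show no visible movement. The cup was not in the last crops, and the arm did not pass near it on the way to the rack.
- **Force:** the highest vertical force I read at the wrist was about 6 N, well under the 25 N limit. That is a reading at the end of each move, not a continuous record.

**Disagreements:**
- Before insertion, the wrist camera and the fixed cameras differed by up to about 4–7 mm on the pin's position over the bush. I used positions relative to the bush, and the pin went in without catching.
- On entering the index hole the pin pressed lightly sideways (about 3 N). Moving 1 mm further clockwise cleared it.

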